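Drive the stuck piston out of the clay extruder barrel

TASK

The red piston is stuck in the clay extruder's barrel. Take the steel drift rod from its holder, feel its tip into the mouth of the barrel, which hangs off-centre in its stand, and push the piston gently down, right out of the barrel, until it stands on the foam pad below; then put the rod back fully home in its holder and leave it there. Never press hard, and do not disturb the clay pot between them.

Things in the scene. Friction and masses are not known exactly. Their poses are not given: they have to be found in the camera images.
- stand: Fixed plywood stand, 110 (its x) x 150 (its y) x 94 mm high; origin at the centre of its underside, z up. An aluminium barrel hangs upright in a 56 mm hole of its top plate by a round flange 68 mm across and 4 mm thick, on a rubber ring: it does not tip or sink, but slides sideways when pushed with about 3 N. Pressing on anything here with more than 25 N is too much.
- mouth_nominal (a point): Centre of the stand's hole, level with the flat top of the flange, 101 mm above the stand's origin. THE BARREL IS NOT CENTRED here: its axis always stands 5 to 7 mm away, in any direction, not reported; see it or feel for it. The mouth is 20.6 mm across at the top, narrowing within 3 mm to a 19 mm bore, down to 20 mm depth, then 23.6 mm wide to the lower end.
- barrel_end (a point): Point on the stand's vertical axis, level with the barrel's lower end, 60 mm below mouth_nominal and 22 mm above the top of the grey foam pad on the stand's base.
- piston (a joint): How far the stuck piston has been driven down, in m: 0 to 0.005 at the start, 0.030 when it stands on the pad, out of the barrel. Red plastic cylinder, 20 mm across and high, on the barrel's axis; its top is 32 mm below the flange top at 0, 62 mm at 0.030. It resists with 9 N plus 0.15 N per mm/s and stays where it is left; it may sink 4 mm into the soft foam, then stops hard.
- rod: Drift rod, 130 mm long, 0.14 kg, standing upright in its holder: a round steel shaft 16 mm across and 85 mm long with a tip tapered to 14.6 mm over its last 2 mm, and above it a square wooden handle 26 x 26 mm and 45 mm high. Origin at the centre of the tip's end face, z along the rod towards the handle, x and y square to the handle's flats. The handle spans 85 to 130 mm from the tip.
- rod_tip (a point): Centre of the end face of the rod's tip (the same point as the rod's origin).
- holder: Fixed dark wood holder block, 70 x 70 x 50 mm, origin at the centre of its underside. In the middle of its top is a hole 20 mm across with a 3 mm chamfer, 40 mm deep: with the rod fully home the rod's tip is 10 mm above the holder's origin.
- pot: Grey clay pinch pot, 78 x 85 x 52 mm, loose bystander; origin at the centre of its underside.
There are look-alikes about, which are no part of the job. Leave any blue look-alike of the rod alone.

How it is judged:
By the outcome, as a careful person would: the job done as asked, in the order asked, and still so for the second after the job is handed in, with the robot touching nothing.
It also fails if it takes over 67 s, if anything falls off the work surface, if the arm or the gripper's body presses on something with over 40 N, if the wrist force passes 120 N, or if a joint passes its speed limit or range.

ROBOT

A 6-joint arm with a two-finger parallel gripper is mounted at the origin on the work surface; the furniture and walls round the work are solid. World frame = base frame: x ahead of the robot, y to its left, z up, the work surface at z = 0. Lengths are in m, angles in rad, forces in N, time in s.
With the tool pointing down it reaches from about 0.275 to 0.875 m from the base axis. Payload 12.5 kg.
Tool frame: the origin (TCP) lies midway between the tips of the shut fingers; the grasp point (between the pads) lies 19 mm behind it; z points along the fingers, y is the line along which they close (so a half turn about z gives the same grasp; the last joint's range is limited). The gripper opens to 85 mm and grips with 20 to 120 N. Pads are 22 mm wide; open, the fingers measure 114 mm over their backs; the gripper's body (76 mm by 85 mm) begins 54 mm behind the grasp point. The pads swing forward as they close: fully open they stand 13 mm farther back than shut.
Start: joints at [-1.23, 0.351, 1.652, -0, 1.139, -0.085], TCP at [0.227, -0.501, 0.231] pointing down, gripper open.
Joint ranges: [-2.75, 2.75], [-0.79, 2.1], [0.01, 2.65], [-1.57, 4.71], [0.07, 3.14], [-2.87, 2.87]. Speed limits (rad/s): [2.22, 2.22, 2.79, 3.14, 3.14, 3.14].

INTERFACE

Orientations are given as a unit quaternion [w, x, y, z].
In Python, from rig import arm, eyes gives the robot as it stands. The module is installed in compiled form; this text tells all that it offers.
- The arm moves only by the tool carry_out, never from a script. Its argument "increments" is a list of rows, each a list of 3 entries, a list of its own where there are three numbers: the gripper's target within -1 to 1 (shut at 1, half-way at 0, fully open at -1), then the shift along the tool's x, y, z in mm, then the turn, a rotation vector about the tool's x, y, z in rad. In form: [[claw, [tx, ty, tz], [wx, wy, wz]], ...]. A call has exactly 5 rows; each row shifts and turns the commanded pose from where the row before left it, along the tool's axes as they then stand; what a row does not reach is not made up. A row lasts 1/12 s, in which the tool goes at most 41.7 mm and 7.16 degrees, less where a joint would pass 70% of its speed; a pose out of reach is approached as far as the arm can. A call is refused whole if a number of a shift passes 41.7 or a number of a turn 0.125, either way. A call with a gripper value outside its range is refused whole. The fingers move at their own pace and stop on an object; "grip_force" is the grip in N (left out, the last holds). Time passes only in rows, so rows that do not move let the fingers close, or fill a call up. It gives the time, the measured TCP pose, the force, the opening and the grip force at its end, in the units of the state.
- arm.state(): the state, without advancing time (a new reading comes with each control period).
- eyes.capture(name): name is "scene" or "top"; returns a dict with "color" (384x512x3 uint8, red, green, blue), "fovy" (degrees; the focal length in pixels is half the picture's height over the tangent of half this angle, whatever the lens; pixels are square), "cx", "cy" (the principal point, pixels), "distortion" ([k1, k2, p1, p2, k3] as OpenCV has them; the pictures are not rectified), "T" (4x4, takes a point from camera to world coordinates). Camera axes: x right, y up, looking along -z (the intrinsics and any distortion apply to the point x, -y, -z); pixel columns grow to the right and rows downward; lengths in m; the calibration is good to about 2 mm. A picture is of the moment at which its call begins. There is no depth.
- arm.job_done(): hands the job in; it is judged then, once.
The state is a dict: "clock": time; "q": joint angles; "joint_vel": joint speeds; "joint_efforts": joint torques, N m; "eef_pos": TCP position; "orientation": TCP orientation; "ft_force": force on the tool from outside, world axes, zero at the start; "wrist_torque": the same for the moment, N m; "opening": finger opening in m; "gripper_force": force on a finger pad.
Only numpy, scipy, OpenCV 4.12 (cv2) and the standard library are available. Lean on these libraries where they do the work, as an engineer would, in place of code of your own. Each camera call takes 0.05 s, during which the arm holds its last target. There are 200 camera calls.

## Working session

There is one attempt and no reset: what is moved stays moved. The work goes in short steps, Python scripts to look and compute and a tool call to move; the robot and the scene stay as the last step left them, time stands still between calls to the robot, and variables do not carry over. Pictures are saved under pics/ and viewed, at most 10 in all, crops included, and the job is handed in when it is done.

Besides the shell and the picture viewer there is one more tool, called by a JSON object that holds its "name" and its "arguments". carry_out: Moves the arm, as the interface text tells. Its arguments: {"type":"object","properties":{"increments":{"type":"array"},"grip_force":{"type":"number"}},"required":["increments"]}

```bash
mkdir -p pics
cat > h.py <<'E'
import numpy as np,cv2
from rig import arm,eyes
def cam(n):
    c=eyes.capture(n);h=c["color"].shape[0];f=h/2/np.tan(np.radians(c["fovy"]/2))
    c["K"]=np.array([[f,0,c["cx"]],[0,f,c["cy"]],[0,0,1.]]);c["d"]=np.array(c["distortion"],float);c["T"]=np.array(c["T"]);return c
def save(c,name,crop=None,s=1):
    im=c["color"][:,:,::-1]
    if crop: x0,y0,x1,y1=crop;im=im[y0:y1,x0:x1]
    cv2.imwrite("pics/"+name,cv2.resize(im,None,fx=s,fy=s,interpolation=cv2.INTER_CUBIC))
def ray(c,uv):
    p=cv2.undistortPoints(np.array(uv,float).reshape(-1,1,2),c["K"],c["d"]).reshape(-1,2)
    d=np.c_[p[:,0],-p[:,1],-np.ones(len(p))]@c["T"][:3,:3].T
    return c["T"][:3,3],d
def atz(c,uv,z):
    o,d=ray(c,uv);return o+d*((z-o[2])/d[:,2])[:,None]
def proj(c,P):
    q=(np.atleast_2d(P)-c["T"][:3,3])@c["T"][:3,:3];q=q*[1,-1,-1]
    return cv2.projectPoints(q,np.zeros(3),np.zeros(3),c["K"],c["d"])[0].reshape(-1,2)
E
python3 - <<'E'
from h import *
for n in("scene","top"):
    c=cam(n);save(c,n+"0.png",None,1.5);print(n,c["T"].round(3).tolist(),c["K"][0,0],c["d"])
print(arm.state())
E
```

```text
scene [[-0.843, 0.209, -0.495, -0.079], [-0.537, -0.37, 0.758, 0.756], [-0.025, 0.905, 0.424, 0.517], [0.0, 0.0, 0.0, 1.0]] 426.7828389971993 [0.04591916 0.         0.         0.         0.        ]
top [[-0.012, 0.999, -0.042, 0.35], [-1.0, -0.012, 0.005, 0.02], [0.004, 0.042, 0.999, 0.995], [0.0, 0.0, 0.0, 1.0]] 390.69871353611677 [-0.10111423  0.          0.          0.          0.        ]
{'clock': 0.1, 'q': array([-1.22957885e+00,  3.51189813e-01,  1.65233446e+00, -2.64566923e-05,
        1.13908464e+00, -8.45864944e-02]), 'joint_vel': array([-6.45174032e-04, -8.72612829e-04, -1.46723516e-03,  1.99184164e-03,
        6.77773566e-04, -6.42068709e-05]), 'joint_efforts': array([ 6.44092397e-04, -5.06839299e+01, -2.91878307e+01, -6.20372430e-05,
        2.72600140e-03, -8.61642235e-06]), 'eef_pos': array([ 0.22710856, -0.50061062,  0.23081791]), 'orientation': array([-5.02418293e-04,  9.77420553e-01,  2.11302639e-01, -7.69356277e-05]), 'ft_force': array([-0.05606764, -0.50741137, -0.24652424]), 'wrist_torque': array([ 2.65015372e-02, -6.86547359e-05, -2.25025205e-02]), 'gripper_force': 0.0, 'opening': 0.0854613390644897}
```

View pics/scene0.png

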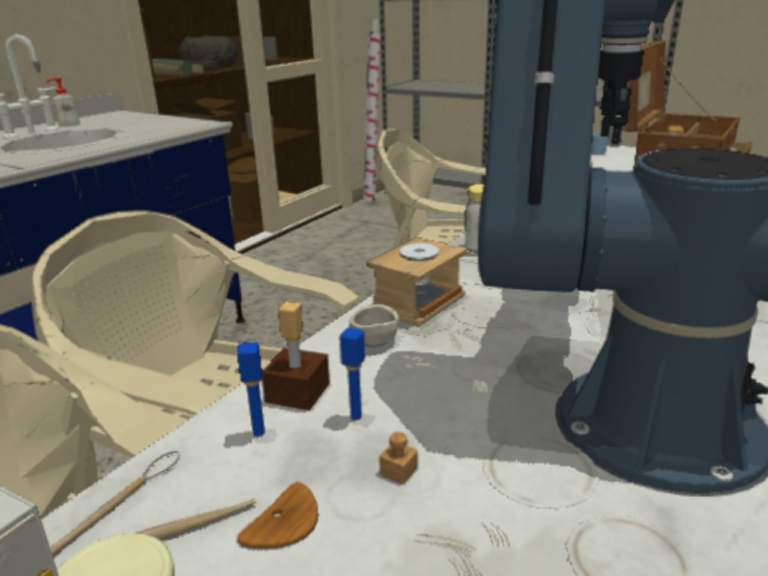

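View pics/top0.png

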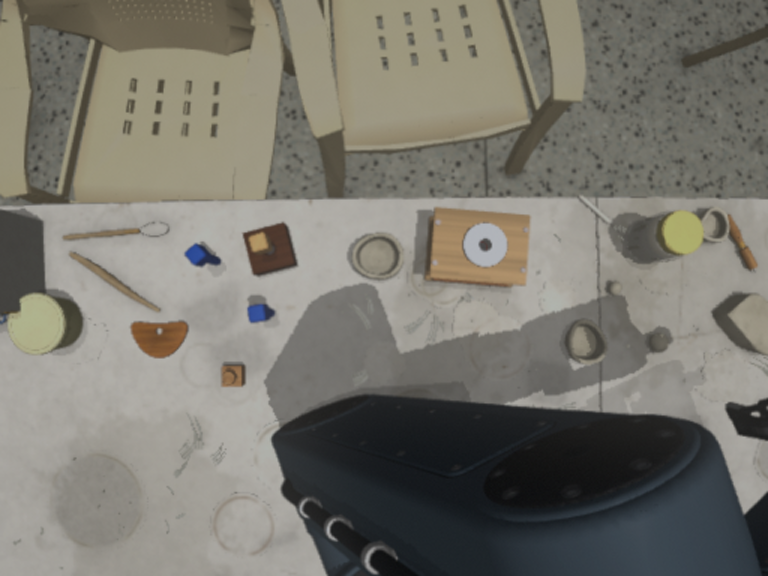

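The scene shows the wooden-handled rod in the dark holder (~(293,350)), two blue look-alikes flanking it, the pot, and the stand. In the top view the handle top is ~(259,243), the flange ~(486,245) and the pot ~(378,257), all at 1.5x scale.

Run:
```python
from h import *
c=cam("top");a=c["color"][:,:,::-1]
A=cv2.resize(a[140:190,155:205],None,fx=8,fy=8,interpolation=cv2.INTER_CUBIC)
B=cv2.resize(a[130:200,280:360],None,fx=5.0,fy=5.0,interpolation=cv2.INTER_CUBIC)
B=cv2.copyMakeBorder(B,0,50,0,0,cv2.BORDER_CONSTANT)
cv2.imwrite("pics/c1.png",np.hstack([A,B]))
c=cam("scene");a=c["color"][:,:,::-1]
A=cv2.resize(a[195:275,170:225],None,fx=5,fy=5,interpolation=cv2.INTER_CUBIC)
B=cv2.resize(a[155:219,240:315],None,fx=6,fy=6,interpolation=cv2.INTER_CUBIC)
B=cv2.copyMakeBorder(B,0,16,0,0,cv2.BORDER_CONSTANT)
cv2.imwrite("pics/c2.png",np.hstack([A,B]))
```

```text
(no output)
```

View pics/c1.png

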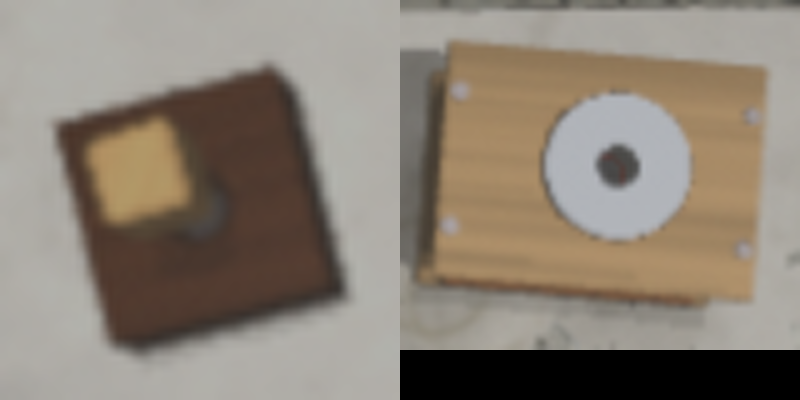

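View pics/c2.png

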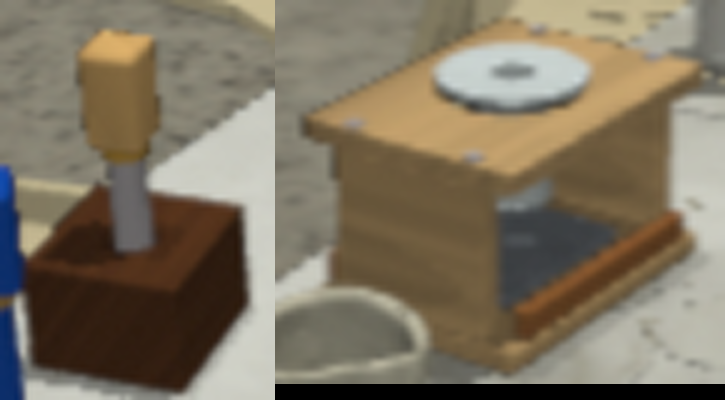

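The crops show the handle top centre at top-camera px ≈(172,161.5), turned by ~15°, and the flange/mouth centre at ≈(403,163). In the scene crop the rod's base and the flange are clear (flange ≈(325.5,167)).

```bash
cat > meas.py <<'E'
from h import *
def A(x,y): return [(x+.5)/8-.5+155,(y+.5)/8-.5+140]
def B(x,y): return [(x-400+.5)/5-.5+280,(y+.5)/5-.5+130]
def C(x,y): return [(x+.5)/5-.5+170,(y+.5)/5-.5+195]
def D(x,y): return [(x-275+.5)/6-.5+240,(y+.5)/6-.5+155]
E
python3 - <<'E'
from meas import *
t=cam("top");s=cam("scene")
def blob(c,m,x0,y0,x1,y1):
    mm=np.zeros(m.shape,np.uint8);mm[y0:y1,x0:x1]=m[y0:y1,x0:x1]
    n,l,st,ce=cv2.connectedComponentsWithStats(mm);i=1+np.argmax(st[1:,4]);return (l==i).astype(np.uint8),ce[i],st[i]
def hsv(c): return cv2.cvtColor(c["color"],cv2.COLOR_RGB2HSV)
q=np.array([A(85,143),A(168,115),A(190,205),A(108,228)])
P=atz(t,q,.14);print("handle corners",(P*1000).round(1).tolist(),"c",P.mean(0).round(4))
e=np.roll(P,-1,0)-P;print("lens",np.linalg.norm(e,axis=1),np.degrees(np.arctan2(e[:,1],e[:,0])).round(1))
H=np.array([A(60,122),A(272,68),A(330,290),A(112,340)]);P=atz(t,H,.05);print("holder",(P*1000).round(1).tolist(),P.mean(0).round(4));e=np.roll(P,-1,0)-P;print(np.linalg.norm(e,axis=1),np.degrees(np.arctan2(e[:,1],e[:,0])).round(1))
hs=hsv(t);m=((hs[...,1]<45)&(hs[...,2]>130)).astype(np.uint8)
f,ce,st=blob(t,m,305,142,345+75,182) if 0 else blob(t,m,385,145,425,182) if 0 else (None,None,None)
sc=lambda c,u:None
# flange via ellipse
x0,y0,x1,y1=300,140,350,185
f,ce,st=blob(t,m,305,146,342,181);cn=cv2.findContours(f,0,1)[0][0];el=cv2.fitEllipse(cv2.convexHull(cn));print("flange px",el,st)
print("flange top",atz(t,[el[0],B(617,166)],.101))
S=np.array([B(449,41),B(768,68),B(751,300),B(434,277)]);P=atz(t,S,.094);print("stand",(P*1000).round(1).tolist(),P.mean(0).round(4));e=np.roll(P,-1,0)-P;print(np.linalg.norm(e,axis=1),np.degrees(np.arctan2(e[:,1],e[:,0])).round(1))
print("scene flange",atz(s,[D(512,73),D(513,71)],.101))
q=np.array([C(80,45),C(155,42),C(120,32)]);
print("scene hole", atz(s,[C(134,248)],.05))
print("scene handle proj",proj(s,[atz(t,[[172.25,161.5]],.14)[0]]), C(118,42))
pot=atz(t,[[378/1.5,257/1.5],[350/1.5,257/1.5],[404/1.5,257/1.5]],.05);print("pot",pot)
print("blue",atz(t,[[258/1.5,313/1.5],[194/1.5,253/1.5]],.13))
E
```

```text
handle corners [[457.5, 197.8, 140.0], [465.0, 174.8, 140.0], [440.0, 168.7, 140.0], [433.9, 191.5, 140.0]] c [0.4491 0.1832 0.14  ]
lens [0.02422878 0.02574073 0.02352872 0.02448199] [ -72.1 -166.4  104.9   15.1]
holder [[475.5, 224.2, 50.0], [491.1, 159.2, 50.0], [423.0, 141.7, 50.0], [408.6, 208.3, 50.0]] [0.4495 0.1834 0.05  ]
[0.06691611 0.07027838 0.06812321 0.06872484] [ -76.5 -165.6  102.2   13.4]
flange px ((323.2679443359375, 162.69277954101562), (29.046655654907227, 29.291067123413086), 157.2885284423828) [309 148  29  30 624]
flange top [[ 0.44613775 -0.15878866  0.101     ]
 [ 0.44589445 -0.15815925  0.101     ]]
stand [[505.9, -82.2, 94.0], [492.2, -232.1, 94.0], [383.5, -221.2, 94.0], [395.9, -73.3, 94.0]] [ 0.4444 -0.1522  0.094 ]
[0.1505779  0.10924583 0.14846556 0.11034928] [-95.2 174.3  85.2  -4.6]
scene flange [[ 0.44542138 -0.15745769  0.101     ]
 [ 0.44622608 -0.15974994  0.101     ]]
scene hole [[0.44301779 0.1912178  0.05      ]]
scene handle proj [[193.49266177 202.99945657]] [193.2, 203.0]
pot [[ 0.43229541  0.00520321  0.05      ]
 [ 0.43281378  0.05048604  0.05      ]
 [ 0.43183169 -0.03687341  0.05      ]]
blue [[0.34440965 0.18493329 0.13      ]
 [0.434777   0.28106172 0.13      ]]
```

{"name": "carry_out", "arguments": {"increments": [[-1,[12,-13,0],[0,0,0]],[-1,[24,-26.5,0],[0,0,0]],[-1,[24,-26.5,0],[0,0,0]],[-1,[24,-26.5,0],[0,0,0]],[-1,[24,-26.5,0],[0,0,0]]], "grip_force": 60}}

```text
clock: 0.72
eef_pos: [0.2765, -0.3463, 0.2312]
orientation: [-0.0, 0.977, 0.211, 0.0]
ft_force: [1.0, 0.4, 0.9]
opening: 0.0855
gripper_force: 0.0
```

{"name": "carry_out", "arguments": {"increments": [[-1,[24,-26.5,0],[0,0,0]],[-1,[24,-26.5,0],[0,0,0]],[-1,[24,-26.5,0],[0,0,0]],[-1,[24,-26.5,0],[0,0,0]],[-1,[24,-26.5,0],[0,0,0]]]}}

```text
clock: 1.13
eef_pos: [0.331, -0.176, 0.2314]
orientation: [0.0, 0.977, 0.211, 0.0]
ft_force: [0.3, -0.8, 0.5]
opening: 0.0856
gripper_force: 0.0
```

{"name": "carry_out", "arguments": {"increments": [[-1,[24,-26.5,0],[0,0,0]],[-1,[24,-26.5,0],[0,0,0]],[-1,[24,-26.5,0],[0,0,0]],[-1,[24,-26.5,0],[0,0,0]],[-1,[24,-26.5,0],[0,0,0]]]}}

```text
clock: 1.55
eef_pos: [0.3857, -0.0056, 0.2315]
orientation: [0.0, 0.977, 0.211, 0.0]
ft_force: [1.3, -1.4, 0.8]
opening: 0.0853
gripper_force: 0.0
```

{"name": "carry_out", "arguments": {"increments": [[-1,[24,-26.5,0],[0,0,0]],[-1,[24,-26.5,0],[0,0,0]],[-1,[24,-26.5,0],[0,0,0]],[-1,[12,-13,0],[0,0,0]],[-1,[0,0,0],[0,0,0]]]}}

```text
clock: 1.97
eef_pos: [0.4245, 0.1143, 0.2313]
orientation: [-0.0, 0.977, 0.213, 0.0]
ft_force: [0.4, 0.1, -0.0]
opening: 0.0851
gripper_force: 0.0
```

{"name": "carry_out", "arguments": {"increments": [[-1,[0,0,0],[0,0,0.09]],[-1,[0,0,0],[0,0,0.09]],[-1,[0,0,0],[0,0,0]],[-1,[0,0,0],[0,0,0]],[-1,[0,0,0],[0,0,0]]]}}

```text
clock: 2.38
eef_pos: [0.4238, 0.1112, 0.2313]
orientation: [0.0, 0.992, 0.124, 0.0]
ft_force: [-0.2, -0.3, 0.1]
opening: 0.0856
gripper_force: 0.0
```

```bash
cat >> h.py <<'E'
from scipy.spatial.transform import Rotation as R
def rot(s): w,x,y,z=s["orientation"];return R.from_quat([x,y,z,w]).as_matrix()
def delta(target,s=None):
    s=s or arm.state();M=rot(s);d=(np.array(target)-s["eef_pos"])*1000
    print("t",s["clock"],"pos",s["eef_pos"].round(4),"yang",np.degrees(np.arctan2(M[1,1],M[0,1])).round(2),"tilt",np.degrees(M[:2,2]).round(2),"tool d",(M.T@d).round(1),"F",s["ft_force"].round(2),"tq",s["wrist_torque"].round(2),"open",s["opening"],s["gripper_force"])
E
python3 -c "
from h import *
delta([.449,.1833,.231])
c=cam('scene');save(c,'s1.png',(130,90,330,290),3)"
```

```text
t 2.3833 pos [0.4238 0.1112 0.2313] yang -75.78 tilt [ 0. -0.] tool d [ 42.2 -63.7   0.3] F [-0.19 -0.3   0.06] tq [-0.06  0.01  0.06] open 0.08563488428357145 0.0
```

View pics/s1.png

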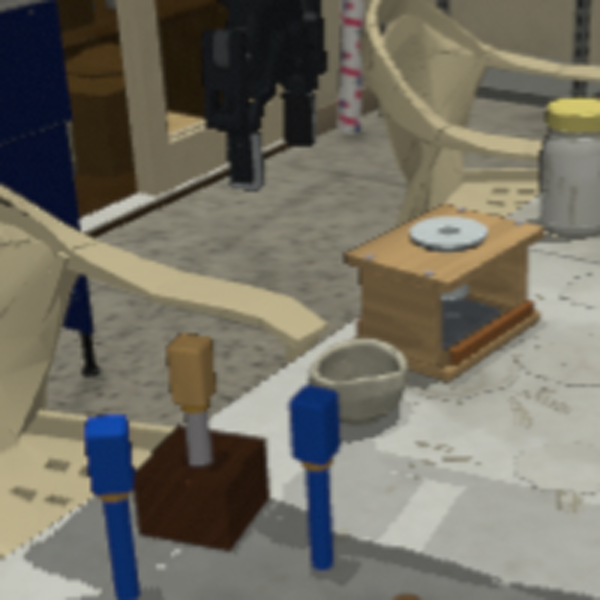

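{"name": "carry_out", "arguments": {"increments": [[-1,[14,-21.2,0],[0,0,0]],[-1,[14,-21.2,0],[0,0,0]],[-1,[14.2,-21.3,0],[0,0,0]],[-1,[0,0,15],[0,0,0]],[-1,[0,0,20],[0,0,0]]]}}

```text
clock: 2.85
eef_pos: [0.4503, 0.1847, 0.1969]
orientation: [-0.0, 0.992, 0.124, 0.002]
ft_force: [0.6, -0.0, 0.1]
opening: 0.0856
gripper_force: 0.0
```

{"name": "carry_out", "arguments": {"increments": [[-1,[0,0,20],[0,0,0]],[-1,[0,0,20],[0,0,0]],[-1,[0,0,20],[0,0,0]],[-1,[0,0,20],[0,0,0]],[-1,[0,0,14],[0,0,0]]]}}

```text
clock: 3.27
eef_pos: [0.4487, 0.1832, 0.1007]
orientation: [0.0, 0.992, 0.123, -0.001]
ft_force: [-0.2, -1.2, -0.1]
opening: 0.0854
gripper_force: 0.0
```

{"name": "carry_out", "arguments": {"increments": [[-1,[0,0,0],[0,0,0]],[-0.5,[0,0,0],[0,0,0]],[-0.1,[0,0,0],[0,0,0]],[0.1,[0,0,0],[0,0,0]],[0.2,[0,0,0],[0,0,0]]], "grip_force": 25}}

```text
clock: 3.68
eef_pos: [0.4497, 0.1837, 0.1032]
orientation: [-0.0, 0.992, 0.123, 0.001]
ft_force: [-0.5, 1.1, 0.0]
opening: 0.0384
gripper_force: 0.0
```

```bash
python3 -c "
from h import *
delta([.449,.1833,.100])"
```

```text
t 3.6833 pos [0.4497 0.1837 0.1032] yang -75.9 tilt [0.09 0.03] tool d [-0.8  0.2  3.2] F [-0.54  1.12  0.02] tq [ 0.04 -0.01 -0.01] open 0.03841884364050068 0.0
```

{"name": "carry_out", "arguments": {"increments": [[0.35,[0,0,0],[0,0,0]],[0.5,[0,0,0],[0,0,0]],[1,[0,0,0],[0,0,0]],[1,[0,0,0],[0,0,0]],[1,[0,0,0],[0,0,0]]]}}

```text
clock: 4.1
eef_pos: [0.4496, 0.1837, 0.1029]
orientation: [-0.0, 0.992, 0.123, 0.001]
ft_force: [-0.4, -0.0, 6.5]
opening: 0.0259
gripper_force: 26.5
```

{"name": "carry_out", "arguments": {"increments": [[1,[0,0,0],[0,0,0]],[1,[0,0,0],[0,0,0]],[1,[0,0,0],[0,0,0]],[1,[0,0,0],[0,0,0]],[1,[0,0,0],[0,0,0]]], "grip_force": 60}}

```text
clock: 4.52
eef_pos: [0.4497, 0.1837, 0.103]
orientation: [-0.0, 0.992, 0.123, 0.001]
ft_force: [-1.6, -0.4, 7.3]
opening: 0.0254
gripper_force: 58.1
```

```bash
python3 -c "
from h import *
delta([.449,.1833,.100])"
```

```text
t 4.5167 pos [0.4497 0.1837 0.103 ] yang -75.91 tilt [0.06 0.02] tool d [-0.8  0.3  3. ] F [-1.56 -0.39  7.3 ] tq [-0.1   0.23  0.02] open 0.025416592705615734 58.133127093315125
```

{"name": "carry_out", "arguments": {"increments": [[1,[0,0,-4],[0,0,0]],[1,[0,0,-8],[0,0,0]],[1,[0,0,-15],[0,0,0]],[1,[0,0,-20],[0,0,0]],[1,[0,0,-20],[0,0,0]]]}}

```text
clock: 4.93
eef_pos: [0.4489, 0.1835, 0.1703]
orientation: [0.0, 0.992, 0.123, -0.0]
ft_force: [0.7, 0.0, -1.4]
opening: 0.0252
gripper_force: 58.6
```

{"name": "carry_out", "arguments": {"increments": [[1,[0,0,-20],[0,0,0]],[1,[0,0,-20],[0,0,0]],[1,[0,0,-15],[0,0,0]],[1,[0,0,-8],[0,0,0]],[1,[0,0,0],[0,0,0]]]}}

```text
clock: 5.35
eef_pos: [0.4498, 0.1838, 0.234]
orientation: [-0.0, 0.992, 0.123, 0.001]
ft_force: [-0.2, -0.2, -0.7]
opening: 0.0255
gripper_force: 58.6
```

```bash
python3 -c "
from h import *
delta([.446,-.1585,.233])"
```

```text
t 5.35 pos [0.4498 0.1838 0.234 ] yang -75.91 tilt [0.16 0.05] tool d [-87.  331.    0.7] F [-0.2  -0.24 -0.69] tq [ 0.04 -0.03 -0.02] open 0.025462869516715867 58.63608419895172
```

{"name": "carry_out", "arguments": {"increments": [[1,[-3.1,11.8,0],[0,0,0]],[1,[-6.2,23.6,0],[0,0,0]],[1,[-6.2,23.6,0],[0,0,0]],[1,[-6.2,23.6,0],[0,0,0]],[1,[-6.2,23.6,0],[0,0,0]]]}}

```text
clock: 5.77
eef_pos: [0.4471, 0.0721, 0.2311]
orientation: [-0.0, 0.992, 0.123, -0.001]
ft_force: [0.6, -0.2, -1.1]
opening: 0.0252
gripper_force: 58.8
```

{"name": "carry_out", "arguments": {"increments": [[1,[-6.2,23.6,0],[0,0,0]],[1,[-6.2,23.6,0],[0,0,0]],[1,[-6.2,23.6,0],[0,0,0]],[1,[-6.2,23.6,0],[0,0,0]],[1,[-6.2,23.6,0],[0,0,0]]]}}

```text
clock: 6.18
eef_pos: [0.4455, -0.0499, 0.2311]
orientation: [-0.0, 0.992, 0.123, -0.001]
ft_force: [0.3, 0.3, -1.7]
opening: 0.0252
gripper_force: 58.8
```

{"name": "carry_out", "arguments": {"increments": [[1,[-6.2,23.6,0],[0,0,0]],[1,[-6.2,23.6,0],[0,0,0]],[1,[-6.2,23.6,0],[0,0,0]],[1,[-6.2,23.6,0],[0,0,0]],[1,[-3.1,11.8,0],[0,0,0]]]}}

```text
clock: 6.6
eef_pos: [0.4444, -0.1604, 0.2311]
orientation: [-0.0, 0.993, 0.122, -0.001]
ft_force: [0.8, 1.5, -1.5]
opening: 0.0256
gripper_force: 58.8
```

{"name": "carry_out", "arguments": {"increments": [[1,[0,0,0],[0,0,0]],[1,[0,0,0],[0,0,0]],[1,[0,0,0],[0,0,0]],[1,[0,0,0],[0,0,0]],[1,[0,0,0],[0,0,0]]]}}

```text
clock: 7.02
eef_pos: [0.4455, -0.1572, 0.2322]
orientation: [-0.0, 0.992, 0.123, -0.0]
ft_force: [-0.0, 0.1, -1.6]
opening: 0.0254
gripper_force: 58.8
```

```bash
python3 -c "
from h import *
delta([.446,-.1585,.233])
s=arm.state();M=rot(s);p=s['eef_pos'];tip=p+M[:,2]*.093;ht=p-M[:,2]*.037;hb=p+M[:,2]*.008
c=cam('scene');print(proj(c,[tip,hb,ht,[.446,-.1585,.101]]).round(1))
save(c,'s2.png',(270,110,370,185),8)"
```

```text
t 7.0167 pos [ 0.4455 -0.1572  0.2322] yang -75.85 tilt [-0.01  0.01] tool d [ 0.2  1.4 -0.8] F [-0.05  0.14 -1.62] tq [ 0.02  0.   -0.02] open 0.025429071382892268 58.84590268135071
[[279.  153.1]
 [278.9 121.1]
 [278.9 103.3]
 [279.1 166.6]]
```

View pics/s2.png

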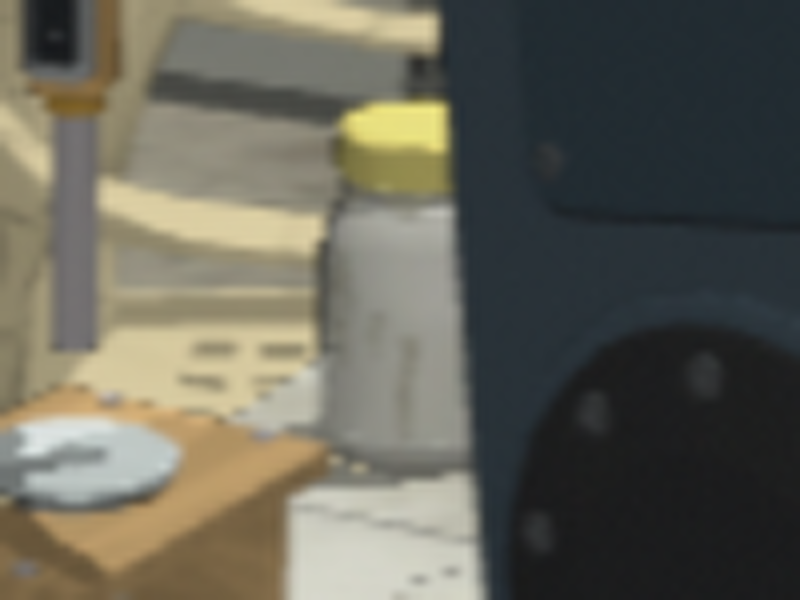

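{"name": "carry_out", "arguments": {"increments": [[1,[0.2,1.4,4],[0,0,0]],[1,[0,0,8],[0,0,0]],[1,[0,0,10],[0,0,0]],[1,[0,0,8],[0,0,0]],[1,[0,0,3],[0,0,0]]]}}

```text
clock: 7.48
eef_pos: [0.4453, -0.159, 0.1974]
orientation: [-0.001, 0.992, 0.123, -0.001]
ft_force: [-0.1, -0.1, -1.0]
opening: 0.0254
gripper_force: 58.9
```

{"name": "carry_out", "arguments": {"increments": [[1,[0,0,1],[0,0,0]],[1,[0,0,1],[0,0,0]],[1,[0,0,1],[0,0,0]],[1,[0,0,1],[0,0,0]],[1,[0,0,1],[0,0,0]]]}}

```text
clock: 7.9
eef_pos: [0.4461, -0.1594, 0.1944]
orientation: [0.0, 0.992, 0.123, 0.0]
ft_force: [-0.4, 0.5, -1.3]
opening: 0.025
gripper_force: 58.9
```

```bash
python3 -c "
from h import *
delta([.446,-.1585,.194])"
```

```text
t 7.9 pos [ 0.4461 -0.1594  0.1944] yang -75.92 tilt [ 0.03 -0.01] tool d [ 0.1 -0.9  0.4] F [-0.43  0.51 -1.33] tq [-0.06 -0.    0.  ] open 0.025000512654842988 58.85151565074921
```

{"name": "carry_out", "arguments": {"increments": [[1,[0,-0.7,0.4],[0,0,0]],[1,[0,0,0.6],[0,0,0]],[1,[0,0,0.6],[0,0,0]],[1,[0,0,0.7],[0,0,0]],[1,[0,0,0.7],[0,0,0]]]}}

```text
clock: 8.32
eef_pos: [0.4458, -0.1586, 0.1913]
orientation: [0.0, 0.992, 0.123, 0.0]
ft_force: [-0.2, 0.3, -1.3]
opening: 0.0254
gripper_force: 58.9
```

```bash
python3 -c "
from h import *
delta([.446,-.1585,.194])"
```

```text
t 8.3167 pos [ 0.4458 -0.1586  0.1913] yang -75.92 tilt [ 0. -0.] tool d [ 0.2 -0.1 -2.7] F [-0.23  0.34 -1.3 ] tq [-0.03  0.02  0.03] open 0.02543498947940124 58.85209143161774
```

{"name": "carry_out", "arguments": {"increments": [[1,[0,0,0.8],[0,0,0]],[1,[0,0,0.8],[0,0,0]],[1,[0,0,0.8],[0,0,0]],[1,[0,0,0.8],[0,0,0]],[1,[0,0,0.8],[0,0,0]]]}}

```text
clock: 8.73
eef_pos: [0.4458, -0.1587, 0.1872]
orientation: [0.0, 0.992, 0.123, 0.0]
ft_force: [-0.2, 0.2, -1.5]
opening: 0.0252
gripper_force: 58.9
```

{"name": "carry_out", "arguments": {"increments": [[1,[0,0,1.5],[0,0,0]],[1,[0,0,1.5],[0,0,0]],[1,[0,0,1.5],[0,0,0]],[1,[0,0,1.5],[0,0,0]],[1,[0,0,1.5],[0,0,0]]]}}

```text
clock: 9.15
eef_pos: [0.4458, -0.1586, 0.1796]
orientation: [-0.0, 0.992, 0.123, -0.0]
ft_force: [-0.2, 0.1, -1.9]
opening: 0.0255
gripper_force: 58.9
```

```bash
python3 -c "
from h import *
delta([.446,-.1585,.194])"
```

```text
t 9.15 pos [ 0.4458 -0.1586  0.1796] yang -75.92 tilt [-0.  0.] tool d [  0.2  -0.1 -14.4] F [-0.16  0.15 -1.93] tq [0.03 0.03 0.  ] open 0.025538498543090798 58.85306775569916
```

{"name": "carry_out", "arguments": {"increments": [[1,[0,0,3],[0,0,0]],[1,[0,0,3],[0,0,0]],[1,[0,0,3],[0,0,0]],[1,[0,0,3],[0,0,0]],[1,[0,0,2],[0,0,0]]]}}

```text
clock: 9.57
eef_pos: [0.4457, -0.1586, 0.1653]
orientation: [-0.0, 0.992, 0.123, -0.0]
ft_force: [0.3, 0.2, -1.2]
opening: 0.0257
gripper_force: 58.9
```

{"name": "carry_out", "arguments": {"increments": [[1,[0,0,1],[0,0,0]],[1,[0,0,1],[0,0,0]],[1,[0,0,1],[0,0,0]],[1,[0,0,1],[0,0,0]],[1,[0,0,1],[0,0,0]]]}}

```text
clock: 9.98
eef_pos: [0.4458, -0.1587, 0.1608]
orientation: [0.0, 0.992, 0.123, 0.0]
ft_force: [0.4, 0.6, -1.8]
opening: 0.0257
gripper_force: 58.9
```

{"name": "carry_out", "arguments": {"increments": [[1,[0,0,1],[0,0,0]],[1,[0,0,1],[0,0,0]],[1,[0,0,1],[0,0,0]],[1,[0,0,1],[0,0,0]],[1,[0,0,1],[0,0,0]]]}}

```text
clock: 10.4
eef_pos: [0.4461, -0.1587, 0.1565]
orientation: [0.0, 0.992, 0.123, 0.0]
ft_force: [-1.5, 1.6, 9.8]
opening: 0.0256
gripper_force: 60.1
```

```bash
python3 -c "
from h import *
delta([.446,-.1585,.194])"
```

```text
t 10.4 pos [ 0.4461 -0.1587  0.1565] yang -75.92 tilt [ 0.05 -0.02] tool d [ -0.   -0.2 -37.5] F [-1.45  1.57  9.76] tq [0.38 0.53 0.04] open 0.0255501610460961 60.148932337760925
```

{"name": "carry_out", "arguments": {"increments": [[1,[0,0,1],[0,0,0]],[1,[0,0,1],[0,0,0]],[1,[0,0,1],[0,0,0]],[1,[0,0,1],[0,0,0]],[1,[0,0,1],[0,0,0]]]}}

```text
clock: 10.82
eef_pos: [0.4461, -0.1587, 0.1515]
orientation: [0.0, 0.992, 0.123, 0.0]
ft_force: [-2.0, 0.2, 9.5]
opening: 0.0255
gripper_force: 60.2
```

{"name": "carry_out", "arguments": {"increments": [[1,[0,0,1],[0,0,0]],[1,[0,0,1],[0,0,0]],[1,[0,0,1],[0,0,0]],[1,[0,0,1],[0,0,0]],[1,[0,0,1],[0,0,0]]]}}

```text
clock: 11.23
eef_pos: [0.4461, -0.1587, 0.1465]
orientation: [0.0, 0.992, 0.123, 0.0]
ft_force: [-2.3, 0.6, 9.9]
opening: 0.0255
gripper_force: 60.2
```

{"name": "carry_out", "arguments": {"increments": [[1,[0,0,1],[0,0,0]],[1,[0,0,1],[0,0,0]],[1,[0,0,1],[0,0,0]],[1,[0,0,1],[0,0,0]],[1,[0,0,1],[0,0,0]]]}}

```text
clock: 11.65
eef_pos: [0.4461, -0.1587, 0.1415]
orientation: [0.0, 0.992, 0.123, 0.0]
ft_force: [-1.8, 1.3, 9.7]
opening: 0.0254
gripper_force: 60.2
```

```bash
python3 -c "
from h import *
delta([.446,-.1585,.194])"
```

```text
t 11.65 pos [ 0.4461 -0.1587  0.1415] yang -75.92 tilt [ 0.05 -0.02] tool d [ -0.   -0.2 -52.5] F [-1.8   1.27  9.74] tq [ 0.4   0.5  -0.02] open 0.025396201730828714 60.15368342399597
```

{"name": "carry_out", "arguments": {"increments": [[1,[0,0,1],[0,0,0]],[1,[0,0,1],[0,0,0]],[1,[0,0,1],[0,0,0]],[1,[0,0,1],[0,0,0]],[1,[0,0,1],[0,0,0]]]}}

```text
clock: 12.07
eef_pos: [0.4461, -0.1587, 0.1365]
orientation: [0.0, 0.992, 0.123, 0.0]
ft_force: [-1.5, 2.3, 9.5]
opening: 0.0257
gripper_force: 60.2
```

{"name": "carry_out", "arguments": {"increments": [[1,[0,0,0.8],[0,0,0]],[1,[0,0,0.8],[0,0,0]],[1,[0,0,0.8],[0,0,0]],[1,[0,0,0.8],[0,0,0]],[1,[0,0,0.6],[0,0,0]]]}}

```text
clock: 12.48
eef_pos: [0.4461, -0.1587, 0.1326]
orientation: [0.0, 0.992, 0.123, 0.0]
ft_force: [-1.8, 1.3, 8.9]
opening: 0.0254
gripper_force: 60.1
```

```bash
python3 -c "
from h import *
delta([.446,-.1585,.194])"
```

```text
t 12.4833 pos [ 0.4461 -0.1587  0.1326] yang -75.92 tilt [ 0.04 -0.01] tool d [ -0.   -0.2 -61.4] F [-1.79  1.27  8.85] tq [ 0.35  0.51 -0.04] open 0.025410052519041427 60.149266719818115
```

Now small steps to feel the foam.

{"name": "carry_out", "arguments": {"increments": [[1,[0,0,0.3],[0,0,0]],[1,[0,0,0.3],[0,0,0]],[1,[0,0,0.3],[0,0,0]],[1,[0,0,0.2],[0,0,0]],[1,[0,0,0.1],[0,0,0]]]}}

```text
clock: 12.9
eef_pos: [0.4461, -0.1587, 0.1314]
orientation: [0.0, 0.992, 0.123, 0.0]
ft_force: [-1.6, 1.5, 8.0]
opening: 0.0255
gripper_force: 60.1
```

```bash
python3 -c "
from h import *
delta([.446,-.1585,.194])"
```

```text
t 12.9 pos [ 0.4461 -0.1587  0.1314] yang -75.92 tilt [ 0.04 -0.01] tool d [  0.   -0.2 -62.6] F [-1.63  1.5   8.04] tq [0.33 0.48 0.  ] open 0.02547542520879643 60.147687792778015
```

{"name": "carry_out", "arguments": {"increments": [[1,[0,0,0.3],[0,0,0]],[1,[0,0,0.3],[0,0,0]],[1,[0,0,0.3],[0,0,0]],[1,[0,0,0.1],[0,0,0]],[1,[0,0,0],[0,0,0]]]}}

```text
clock: 13.32
eef_pos: [0.4461, -0.1587, 0.1304]
orientation: [0.0, 0.992, 0.123, 0.0]
ft_force: [-0.2, 1.7, 7.1]
opening: 0.0254
gripper_force: 60.1
```

```bash
python3 -c "
from h import *
delta([.446,-.1585,.194])
c=cam('scene');print(proj(c,[[.446,-.1585,.019],[.446,-.1585,.039],[.446,-.1585,.041],[.446,-.1585,.101]]).round(1))
save(c,'s3.png',(240,150,320,215),9)"
```

```text
t 13.3167 pos [ 0.4461 -0.1587  0.1304] yang -75.92 tilt [ 0.04 -0.01] tool d [  0.   -0.2 -63.6] F [-0.24  1.69  7.1 ] tq [0.32 0.37 0.01] open 0.025443866157745215 60.13940691947937
[[279.2 194.6]
 [279.1 187.9]
 [279.1 187.2]
 [279.1 166.6]]
```

View pics/s3.png

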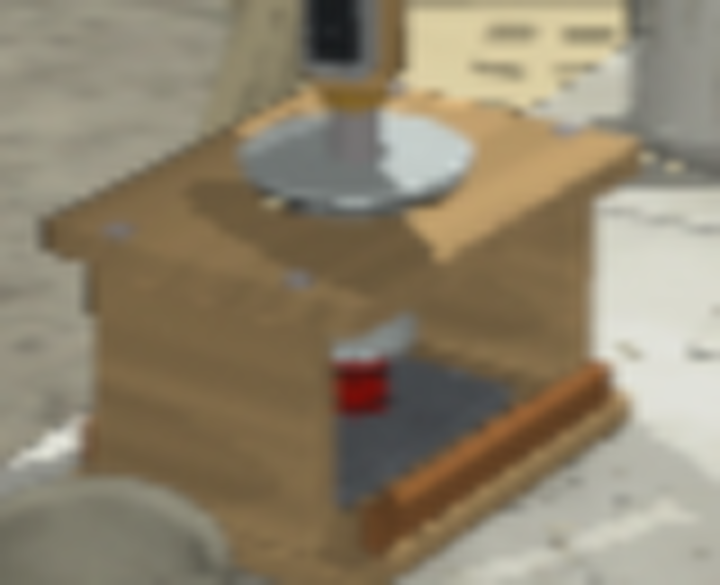

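The red piston is at ~(360,385) in the crop, below the barrel and on the grey pad. Withdrawing.

{"name": "carry_out", "arguments": {"increments": [[1,[0,0,-2],[0,0,0]],[1,[0,0,-4],[0,0,0]],[1,[0,0,-6],[0,0,0]],[1,[0,0,-8],[0,0,0]],[1,[0,0,-10],[0,0,0]]]}}

```text
clock: 13.78
eef_pos: [0.4457, -0.1586, 0.1604]
orientation: [-0.0, 0.992, 0.123, -0.0]
ft_force: [0.3, -0.5, -1.4]
opening: 0.0251
gripper_force: 58.8
```

{"name": "carry_out", "arguments": {"increments": [[1,[0,0,-10],[0,0,0]],[1,[0,0,-10],[0,0,0]],[1,[0,0,-10],[0,0,0]],[1,[0,0,-10],[0,0,0]],[1,[0,0,-10],[0,0,0]]]}}

```text
clock: 14.2
eef_pos: [0.4458, -0.1587, 0.211]
orientation: [0.0, 0.992, 0.123, 0.0]
ft_force: [0.6, -0.5, -1.2]
opening: 0.0254
gripper_force: 58.8
```

{"name": "carry_out", "arguments": {"increments": [[1,[0,0,-10],[0,0,0]],[1,[0,0,-8],[0,0,0]],[1,[0,0,-5],[0,0,0]],[1,[0,0,0],[0,0,0]],[1,[0,0,0],[0,0,0]]]}}

```text
clock: 14.62
eef_pos: [0.4458, -0.1586, 0.2328]
orientation: [-0.0, 0.992, 0.123, 0.0]
ft_force: [-0.6, 0.8, -2.4]
opening: 0.0252
gripper_force: 58.9
```

```bash
python3 -c "
from h import *
delta([.4497,.1837,.233])
s=arm.state();M=rot(s);p=s['eef_pos'];print(proj(c:=cam('scene'),[p+M[:,2]*.093,p+M[:,2]*.008]).round(1))
save(c,'s4.png',(265,110,320,210),6)"
```

```text
t 14.6167 pos [ 0.4458 -0.1586  0.2328] yang -75.92 tilt [0. 0.] tool d [ 8.710e+01 -3.311e+02 -2.000e-01] F [-0.56  0.78 -2.35] tq [ 0.01 -0.07 -0.03] open 0.025161373260892513 58.85989844799042
[[279.2 152.7]
 [279.1 120.8]]
```

View pics/s4.png

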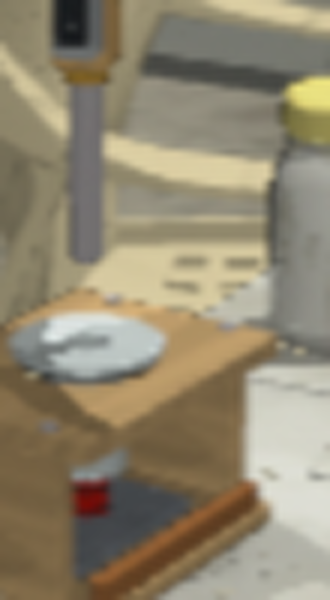

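{"name": "carry_out", "arguments": {"increments": [[1,[3.1,-11.8,0],[0,0,0]],[1,[6.2,-23.6,0],[0,0,0]],[1,[6.2,-23.6,0],[0,0,0]],[1,[6.2,-23.6,0],[0,0,0]],[1,[6.2,-23.6,0],[0,0,0]]]}}

```text
clock: 15.08
eef_pos: [0.4465, -0.0471, 0.2323]
orientation: [-0.0, 0.992, 0.122, -0.0]
ft_force: [0.5, 0.4, -1.1]
opening: 0.0256
gripper_force: 58.9
```

{"name": "carry_out", "arguments": {"increments": [[1,[6.2,-23.6,0],[0,0,0]],[1,[6.2,-23.6,0],[0,0,0]],[1,[6.2,-23.6,0],[0,0,0]],[1,[6.2,-23.6,0],[0,0,0]],[1,[6.2,-23.6,0],[0,0,0]]]}}

```text
clock: 15.5
eef_pos: [0.4477, 0.0749, 0.2324]
orientation: [-0.0, 0.992, 0.123, -0.0]
ft_force: [0.8, -0.5, -1.6]
opening: 0.0254
gripper_force: 58.9
```

{"name": "carry_out", "arguments": {"increments": [[1,[6.2,-23.6,0],[0,0,0]],[1,[6.2,-23.6,0],[0,0,0]],[1,[6.2,-23.6,0],[0,0,0]],[1,[6.2,-23.6,0],[0,0,0]],[1,[3.3,-11.9,0],[0,0,0]]]}}

```text
clock: 15.92
eef_pos: [0.449, 0.1856, 0.2323]
orientation: [-0.0, 0.992, 0.123, -0.0]
ft_force: [-0.3, -1.1, -1.6]
opening: 0.0252
gripper_force: 58.9
```

{"name": "carry_out", "arguments": {"increments": [[1,[0,0,0],[0,0,0]],[1,[0,0,10],[0,0,0]],[1,[0,0,15],[0,0,0]],[1,[0,0,15],[0,0,0]],[1,[0,0,10],[0,0,0]]]}}

```text
clock: 16.33
eef_pos: [0.449, 0.1819, 0.1808]
orientation: [0.0, 0.993, 0.122, -0.001]
ft_force: [-0.6, 0.5, -1.6]
opening: 0.0256
gripper_force: 58.9
```

{"name": "carry_out", "arguments": {"increments": [[1,[0,0,10],[0,0,0]],[1,[0,0,10],[0,0,0]],[1,[0,0,8],[0,0,0]],[1,[0,0,4],[0,0,0]],[1,[0,0,0],[0,0,0]]]}}

```text
clock: 16.75
eef_pos: [0.4495, 0.1829, 0.15]
orientation: [0.0, 0.992, 0.123, -0.001]
ft_force: [-0.4, 0.6, -1.8]
opening: 0.0252
gripper_force: 58.9
```

```bash
python3 -c "
from h import *
delta([.4497,.1837,.103])"
```

```text
t 16.75 pos [0.4495 0.1829 0.15  ] yang -75.92 tilt [-0.07 -0.02] tool d [ 0.5 -0.7 47. ] F [-0.45  0.55 -1.78] tq [-0.02 -0.02  0.02] open 0.025162985707748397 58.92841458320618
```

{"name": "carry_out", "arguments": {"increments": [[1,[0.2,-0.4,1.5],[0,0,0]],[1,[0,0,1.5],[0,0,0]],[1,[0,0,1.5],[0,0,0]],[1,[0,0,1.5],[0,0,0]],[1,[0,0,1.5],[0,0,0]]]}}

```text
clock: 17.17
eef_pos: [0.45, 0.1836, 0.1433]
orientation: [-0.0, 0.992, 0.123, 0.0]
ft_force: [-0.1, -0.4, -1.8]
opening: 0.0257
gripper_force: 58.9
```

{"name": "carry_out", "arguments": {"increments": [[1,[0,0,0.8],[0,0,0]],[1,[0,0,0.8],[0,0,0]],[1,[0,0,0.8],[0,0,0]],[1,[0,0,0.8],[0,0,0]],[1,[0,0,0.8],[0,0,0]]]}}

```text
clock: 17.58
eef_pos: [0.4499, 0.1835, 0.1392]
orientation: [0.0, 0.992, 0.123, 0.0]
ft_force: [-0.1, 0.6, -1.3]
opening: 0.0249
gripper_force: 58.9
```

```bash
python3 -c "
from h import *
delta([.4497,.1837,.103])"
```

```text
t 17.5833 pos [0.4499 0.1835 0.1392] yang -75.92 tilt [ 0. -0.] tool d [-0.1 -0.2 36.2] F [-0.07  0.57 -1.28] tq [0.   0.   0.04] open 0.024890896421435542 58.92870783805847
```

Inside by ~4 mm without contact; continue down 34, then feel the bottom.

{"name": "carry_out", "arguments": {"increments": [[1,[0,0,2],[0,0,0]],[1,[0,0,3],[0,0,0]],[1,[0,0,3],[0,0,0]],[1,[0,0,3],[0,0,0]],[1,[0,0,3],[0,0,0]]]}}

```text
clock: 18.0
eef_pos: [0.4498, 0.1835, 0.1249]
orientation: [0.0, 0.992, 0.123, -0.0]
ft_force: [-0.1, 0.2, -1.0]
opening: 0.0257
gripper_force: 58.9
```

{"name": "carry_out", "arguments": {"increments": [[1,[0,0,4],[0,0,0]],[1,[0,0,4],[0,0,0]],[1,[0,0,4],[0,0,0]],[1,[0,0,4],[0,0,0]],[1,[0,0,3],[0,0,0]]]}}

```text
clock: 18.42
eef_pos: [0.4497, 0.1835, 0.1057]
orientation: [0.0, 0.992, 0.123, -0.0]
ft_force: [0.8, 0.9, -1.6]
opening: 0.0253
gripper_force: 58.9
```

{"name": "carry_out", "arguments": {"increments": [[1,[0,0,0.6],[0,0,0]],[1,[0,0,0.6],[0,0,0]],[1,[0,0,0.5],[0,0,0]],[1,[0,0,0.4],[0,0,0]],[1,[0,0,0],[0,0,0]]]}}

```text
clock: 18.83
eef_pos: [0.4499, 0.1835, 0.1043]
orientation: [-0.0, 0.992, 0.123, 0.0]
ft_force: [1.1, -0.6, -1.8]
opening: 0.0248
gripper_force: 58.9
```

```bash
python3 -c "
from h import *
delta([.4497,.1837,.103])"
```

```text
t 18.8333 pos [0.4499 0.1835 0.1043] yang -75.91 tilt [0.01 0.  ] tool d [-0.2 -0.2  1.3] F [ 1.09 -0.56 -1.78] tq [-0.    0.06  0.05] open 0.02481689146649073 58.92792463302612
```

{"name": "carry_out", "arguments": {"increments": [[1,[0,0,0.4],[0,0,0]],[1,[0,0,0.4],[0,0,0]],[1,[0,0,0.3],[0,0,0]],[1,[0,0,0.2],[0,0,0]],[1,[0,0,0],[0,0,0]]]}}

```text
clock: 19.25
eef_pos: [0.45, 0.1835, 0.1031]
orientation: [-0.0, 0.992, 0.123, 0.0]
ft_force: [-1.4, 0.2, 1.8]
opening: 0.0255
gripper_force: 59.3
```

```bash
python3 -c "
from h import *
delta([.4497,.1837,.103])"
```

```text
t 19.25 pos [0.45   0.1835 0.1031] yang -75.92 tilt [0.01 0.  ] tool d [-0.2 -0.2  0.1] F [-1.4   0.17  1.77] tq [-0.06  0.16 -0.03] open 0.025502367215468155 59.320955872535706
```

{"name": "carry_out", "arguments": {"increments": [[0.35,[0,0,0],[0,0,0]],[0.2,[0,0,0],[0,0,0]],[0,[0,0,0],[0,0,0]],[-0.4,[0,0,0],[0,0,0]],[-0.8,[0,0,0],[0,0,0]]], "grip_force": 25}}

```text
clock: 19.67
eef_pos: [0.4499, 0.1835, 0.1029]
orientation: [-0.0, 0.992, 0.123, 0.0]
ft_force: [0.1, -0.9, -0.0]
opening: 0.0652
gripper_force: 0.0
```

{"name": "carry_out", "arguments": {"increments": [[-1,[0,0,0],[0,0,0]],[-1,[0,0,0],[0,0,0]],[-1,[0,0,0],[0,0,0]],[-1,[0,0,0],[0,0,0]],[-1,[0,0,0],[0,0,0]]]}}

```text
clock: 20.08
eef_pos: [0.4499, 0.1835, 0.1029]
orientation: [0.0, 0.992, 0.123, 0.0]
ft_force: [0.3, -1.3, -0.3]
opening: 0.0853
gripper_force: 0.0
```

{"name": "carry_out", "arguments": {"increments": [[-1,[0,0,-5],[0,0,0]],[-1,[0,0,-10],[0,0,0]],[-1,[0,0,-20],[0,0,0]],[-1,[0,0,-20],[0,0,0]],[-1,[0,0,-20],[0,0,0]]]}}

```text
clock: 20.5
eef_pos: [0.4498, 0.1835, 0.1796]
orientation: [-0.0, 0.992, 0.123, 0.0]
ft_force: [-0.0, -0.2, 0.4]
opening: 0.0853
gripper_force: 0.0
```

{"name": "carry_out", "arguments": {"increments": [[-1,[0,0,-20],[0,0,0]],[-1,[0,0,-20],[0,0,0]],[-1,[0,0,-15],[0,0,0]],[-1,[0,0,0],[0,0,0]],[-1,[0,0,0],[0,0,0]]]}}

```text
clock: 20.92
eef_pos: [0.4501, 0.1836, 0.2338]
orientation: [-0.0, 0.992, 0.123, 0.001]
ft_force: [0.4, 0.6, -0.2]
opening: 0.0854
gripper_force: 0.0
```

```bash
python3 -c "
from h import *
delta([.4497,.1837,.233])
c=cam('scene');print(proj(c,[[.4497,.1837,.14],[.4497,.1837,.095]]))
save(c,'s5.png',(150,140,320,285),4)"
```

```text
t 20.9167 pos [0.4501 0.1836 0.2338] yang -75.92 tilt [0.11 0.03] tool d [-0.3 -0.2  0.8] F [ 0.45  0.55 -0.24] tq [ 0.02  0.03 -0.03] open 0.0853918294334365 0.0
[[192.45396499 203.14640152]
 [194.39824477 222.83119363]]
```

View pics/s5.png

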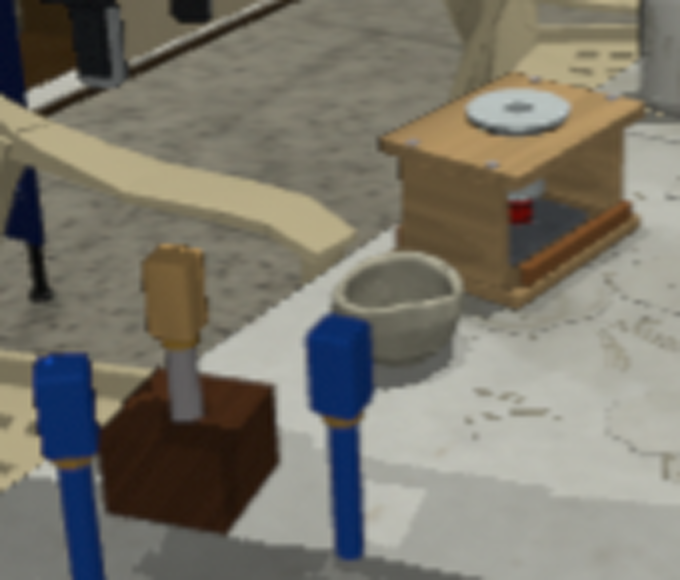

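The rod is home in the holder (handle top ~(175,255) in the crop), the piston stands on the pad (~(520,212)), and the pot hasn't moved. Handing the job in.

```bash
python3 -c "
from h import *
print(arm.job_done())"
```

```text
the job is handed in; nothing more can be done
None
```

The job is handed in (no verdict was returned): the piston stands on the foam pad out of the barrel, the rod is back fully home in its holder, and the pot was not touched; forces read at the end of each move stayed under 10 N, and the clock was at about 21 s.

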